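# Sort the jeweller's bench and stack the brass bars

### The job

Clear the jeweller's bench by sorting: lay the steel punch flat in the wooden tray and set the brass ring collar flat in the round white dish. Put the three brass bars away in the long steel tray in staggered courses: two end to end along its floor, and the third on top in line with them, centred over the joint between the two. Leave the bottle and the jar standing where they are.

Things in the scene. Friction and masses are not known exactly. Their poses are not given: they have to be found in the camera images.
- bar_a_mid (a point): Cast brass bar, a plain block 64 mm long (its own x), 26 mm wide (y) and 24 mm high (z), about 0.33 kg; the point is its centre, 12 mm above its underside. It lies flat. The three bars are alike and may be used in any order.
- bar_b_mid (a point): Cast brass bar, a plain block 64 mm long (its own x), 26 mm wide (y) and 24 mm high (z), about 0.33 kg; the point is its centre, 12 mm above its underside. It lies flat. The three bars are alike and may be used in any order.
- bar_c_mid (a point): Cast brass bar, a plain block 64 mm long (its own x), 26 mm wide (y) and 24 mm high (z), about 0.33 kg; the point is its centre, 12 mm above its underside. It lies flat. The three bars are alike and may be used in any order.
- punch_mid (a point): Steel doming punch lying flat: 80 mm long along its own x, a square shank 16 x 16 mm, 56 mm long, then a thin neck and a 16 mm ball at the +x end. The point is on its axis at the middle of its height (8 mm above what it lies on), 4 mm towards the ball from the shank's middle (shank from x = -32 to +24 mm of this point): a good place to grip, across the shank.
- collar_mid (a point): Brass ring collar: a short thick tube standing on its flat end, 34 mm outer and 20 mm inner diameter, 22 mm high (axis z). The point is its centre, 11 mm above its underside.
- bar_tray: Long dark steel tray for bars, fixed to the bench: 162 mm (its own x) by 56 mm (y), inside 150 by 44 mm; floor 6 mm above the bench, rim only 5 mm above the floor (11 mm above the bench). Origin at the centre of its underside, at bench height. Two bars end to end fit its floor, centres 34 mm either side of the middle along x.
- punch_tray: Wooden open tray lined with grey, fixed to the bench: 130 mm (its own x) by 86 mm (y) outside, 120 by 76 mm inside, floor 5 mm above the bench, walls 20 mm high from the bench. Origin at the centre of its underside, at bench height.
- dish: Round white ceramic dish, fixed to the bench: 104 mm outer and 96 mm inner diameter, floor 5 mm above the bench, rim 18 mm above the bench. Origin at the centre of its underside, at bench height.
- bottle: Small amber glass bottle with black cap, 36 mm diameter, 62 mm high, standing loose among the things to sort; to be left alone. Origin at the centre of its underside.
- jar: Small white jar with a metal lid, 42 mm diameter, 36 mm high, standing loose among the things to sort; to be left alone. Origin at the centre of its underside.

How it is judged:
By the outcome, as a careful person would: the job done as asked, in the order asked, and still so for the second after the job is handed in, with the robot touching nothing.
It also fails if it takes over 128 s, if anything falls off the work surface, if the arm or the gripper's body presses on something with over 40 N, if the wrist force passes 120 N, or if a joint passes its speed limit or range.

### The arm

A 6-joint arm with a two-finger parallel gripper is mounted at the origin on the work surface. World frame = base frame: x ahead of the robot, y to its left, z up, the work surface at z = 0. Lengths are in mm, angles in rad, forces in N, time in s.
With the tool pointing down it reaches from about 275 to 750 mm from the base axis. Payload 10.2 kg.
Tool frame: the origin (TCP) lies on the front face of the gripper's body, between the roots of the fingers; the fingertips stand 73 mm ahead of it and the grasp point (between the pads) lies 54 mm ahead of it; z points along the fingers, y is the line along which they close (so a half turn about z gives the same grasp; the last joint's range is limited). The gripper opens to 85 mm and grips with 20 to 120 N. Pads are 22 mm wide; open, the fingers measure 114 mm over their backs; the gripper's body (76 mm by 85 mm) begins 54 mm behind the grasp point. The pads swing forward as they close: fully open they stand 13 mm farther back than shut.
Start: joints at [-1.484, 0.313, 1.498, -0, 1.331, -0.223], TCP at [160.043, -500.018, 303.894] pointing down, gripper open.
Joint ranges: [-2.94, 2.94], [-0.97, 2.17], [0.19, 2.56], [-1.23, 4.37], [0.02, 3.11], [-2.88, 2.88]. Speed limits (rad/s): [2.39, 2.39, 3.01, 3.14, 3.14, 3.14].

### API

Orientations are given as a unit quaternion [w, x, y, z].
In Python, from rig import * gives the robot as it stands.
- The arm moves only by the tool step_arm, never from a script. Its argument "plan" is a list of rows, each an object with "offset": the shift along the tool's x, y, z in cm, a list of three; "rot": the turn, a rotation vector about the tool's x, y, z in degrees, a list of three; "gripper": the finger opening in cm, from 0 to 8.54. In form: [{"offset": [x, y, z], "rot": [wx, wy, wz], "gripper": gripper}, ...]. A call has 1 to 12 rows; each row is the pose to reach, as a shift and turn from the pose commanded when the call began, along the tool's axes at that moment; what a row does not reach only later rows make up. A row lasts 1/10 s, in which the tool goes at most 50 mm and 8.59 degrees, less where a joint would pass 70% of its speed; a pose out of reach is approached as far as the arm can. A call with a gripper value outside its range is refused whole. The fingers move at their own pace and stop on an object; "squeeze" is the grip in N (left out, the last holds). Time passes only in rows, so rows that repeat a pose let the fingers close. It gives the time, the measured TCP pose, the force, the opening and the grip force at its end, in the units of the state.
- sense(): the state, without advancing time (a new reading comes with each control period).
- capture(name): name is "scene" or "top" or "wrist"; returns a dict with "color" (420x560x3 uint8, red, green, blue), "depth" (420x560 float32, mm along the optical axis (not along the pixel's ray), 0 where there is no reading), "vertical_fov" (degrees; the focal length in pixels is half the picture's height over the tangent of half this angle, whatever the lens; pixels are square), "cx", "cy" (the principal point, pixels), "rvec" (rotation vector, rad) and "tvec" (3), from world to camera coordinates, as OpenCV has them; the wrist camera has in their place "mount" (4x4, takes a point from camera to tool coordinates, whose origin is the TCP and whose axes are the flange's). Camera axes: x right, y down, z forward; pixel columns grow to the right and rows downward; lengths in mm; the calibration is good to about 2 mm. A picture is of the moment at which its call begins: read the wrist's pose just before it.
- finish_job(): hands the job in; it is judged then, once.
The state is a dict: "time_s": time; "joints": joint angles; "dq": joint speeds; "tau": joint torques, N m; "eef_pos": TCP position; "ee_rot": TCP orientation; "force": force on the tool from outside, world axes, zero at the start; "wrist_torque": the same for the moment, N m; "grip_width": opening from 0.0 (shut) to 1.0 (fully open); "grip_force": force on a finger pad.
Only numpy, scipy, OpenCV 4.12 (cv2) and the standard library are available. Lean on these libraries where they do the work, as an engineer would, in place of code of your own. Each camera call takes 0.05 s, during which the arm holds its last target. There are 200 camera calls.

## Working session

There is one attempt and no reset: what is moved stays moved. The work goes in short steps, Python scripts to look and compute and a tool call to move; the robot and the scene stay as the last step left them, time stands still between calls to the robot, and variables do not carry over. Pictures are saved under pics/ and viewed, at most 14 in all, crops included, and the job is handed in when it is done.

Besides the shell and the picture viewer there is one more tool, called after "Emit:" as name(argument=value, ...), one argument or row to a line, values as JSON. step_arm: Moves the arm, as the interface text tells. Its arguments: {"type":"object","properties":{"plan":{"type":"array"},"squeeze":{"type":"number"}},"required":["plan"]}

```bash
mkdir -p pics; ls
python3 - <<'E'
from rig import *
import cv2,numpy as np
for n in ("top","scene"):
    c=capture(n); cv2.imwrite(f"pics/{n}0.png",c["color"][:,:,::-1])
    np.savez(f"{n}0.npz",**c)
    print(n,c["vertical_fov"],c["cx"],c["cy"],c["rvec"],c["tvec"])
print(sense())
E
```

```text
pics
top 57.14403460076541 281.14278700594093 206.88173790691076 [ 2.15636828 -2.16970639  0.20529335] [-11.35214106 562.74220797 736.97402229]
scene 51.66270523572218 278.44410864398174 212.10646824158016 [ 0.96499806  2.48042009 -1.00977898] [ 424.98232793 -234.27224411 1214.28251609]
{'time_s': 0.1, 'joints': array([-1.48440655e+00,  3.13395248e-01,  1.49832524e+00,  2.14915090e-05,
        1.33102138e+00, -2.23408580e-01]), 'dq': array([ 0.0009328 , -0.00074846, -0.00185483, -0.0008169 , -0.00066137,
        0.00148052]), 'tau': array([ 1.44277241e-03, -4.12903833e+01, -2.60145950e+01, -2.39129395e-04,
        2.99731793e-03,  1.66956045e-05]), 'eef_pos': array([ 160.03048558, -499.86893573,  303.40515134]), 'ee_rot': array([-5.72544846e-04,  9.88027322e-01,  1.54277935e-01,  4.97475933e-05]), 'force': array([-0.52395315, -0.1513859 ,  0.16358032]), 'wrist_torque': array([0.00383522, 0.05336637, 0.02503498]), 'grip_force': 0.0, 'grip_width': 1.001434373589731}
```

View pics/top0.png

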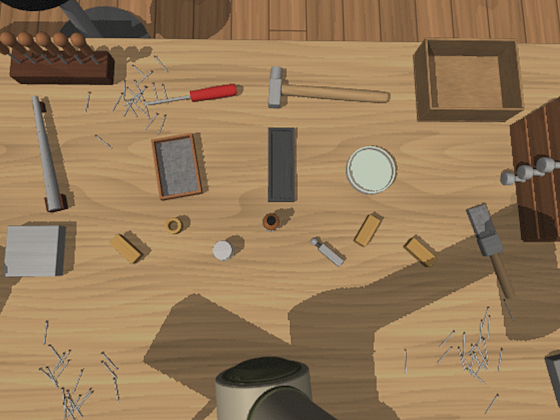

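View pics/scene0.png

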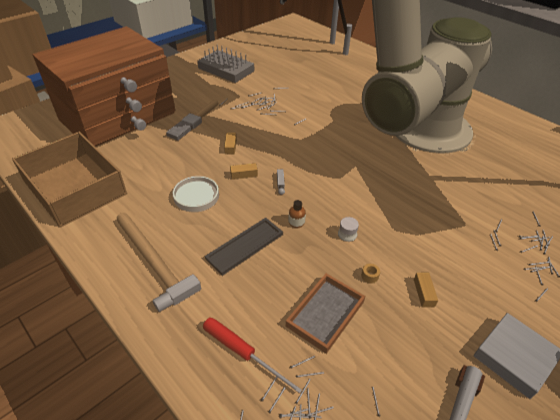

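The top view shows the bars at (127,248), (368,230) and (420,251), the collar at (174,225), and the punch at (327,251) with its ball to the upper left. The jar is at (222,249), the bottle at (271,220), the punch tray at (177,167), the bar tray at (282,165) and the dish at (371,170). The scene view agrees.

```bash
cat > h.py <<'E'
import cv2,numpy as np
from scipy.spatial.transform import Rotation as R
def cam(c,s=None):
    """pose of camera: Rwc, origin in world"""
    if 'mount' in c:
        M=np.asarray(c['mount']); q=s['ee_rot']; Rt=R.from_quat([q[1],q[2],q[3],q[0]]).as_matrix()
        return Rt@M[:3,:3], Rt@M[:3,3]+s['eef_pos']
    Rc=cv2.Rodrigues(np.asarray(c['rvec'],float))[0]
    return Rc.T, -Rc.T@np.asarray(c['tvec'],float).ravel()
def rays(c,uv):
    uv=np.atleast_2d(uv).astype(float); f=c['color'].shape[0]/2/np.tan(np.radians(float(c['vertical_fov']))/2)
    return np.c_[(uv[:,0]-c['cx'])/f,(uv[:,1]-c['cy'])/f,np.ones(len(uv))]
def onplane(c,uv,z,s=None):
    A,o=cam(c,s); d=rays(c,uv)@A.T
    return o+d*((z-o[2])/d[:,2])[:,None]
def points(c,s=None):
    A,o=cam(c,s); H,W=c['depth'].shape
    uv=np.stack(np.meshgrid(np.arange(W),np.arange(H)),-1).reshape(-1,2)
    return (o+(rays(c,uv)*c['depth'].reshape(-1,1))@A.T).reshape(H,W,3)
def rect(P):
    """min-area rect of xy points: centre, (long,short), angle of long axis deg in [-90,90)"""
    (x,y),(w,h),a=cv2.minAreaRect(P[:,:2].astype(np.float32))
    if w<h: w,h,a=h,w,a+90
    return np.round([x,y,w,h,(a+90)%180-90],1)
E
python3 - <<'E'
from h import *
c=dict(np.load('top0.npz')); P=points(c); hsv=cv2.cvtColor(c['color'],cv2.COLOR_RGB2HSV)
print(cam(c)[1])
def box(n,u,v,r,zlo,zhi,zp):
    m=np.zeros(P.shape[:2],bool); m[v-r:v+r,u-r:u+r]=1
    m&=(P[...,2]>zlo)&(P[...,2]<zhi)
    k,l,st,ce=cv2.connectedComponentsWithStats(m.astype(np.uint8)); i=1+np.argmax(st[1:,4])
    vv,uu=np.nonzero(l==i); print(n,(l==i).sum(),rect(onplane(c,np.c_[uu,vv],zp)),np.median(P[l==i][:,2]))
print('bench',P[300,100],P[130,350])
for n,u,v in(('b1',127,248),('b2',368,230),('b3',420,251)): box(n,u,v,24,19,30,24)
box('collar',174,225,16,17,30,22); box('jar',222,249,20,30,45,36); box('bottle',271,220,20,15,80,40)
box('punch',327,251,24,8,25,16)
box('ptray',177,167,42,14,30,20); box('btray',282,165,45,7,20,11); box('dish',371,170,35,13,26,18)
E
```

```text
[447.69073633  17.46687998 811.91519629]
bench [380.11257435 350.6616132    1.22580682] [ 739.74187916 -170.18907969    2.06588189]
b1 435 [483.4 297.8  64.2  26.7  48.5] 24.394775591193024
b2 392 [ 517.3 -193.9   64.5   26.4  -31.7] 25.240640127968334
b3 409 [ 471.3 -303.4   64.6   27.2   47. ] 25.08678992652608
collar 151 [529.6 204.5  32.5  32.2 -43.9] 22.288844224451623
jar 288 [478.2 102.5  36.8  36.   45.3] 36.77032860270509
bottle 262 [ 5.334e+02  6.800e+00  3.440e+01  3.420e+01 -3.000e-01] 41.91126595307884
punch 291 [ 475.  -108.4   78.9   16.9   49.2] 16.547980534961653
ptray 594 [654.9 203.2 131.5  87.   10.2] 20.222111994134707
btray 1233 [661.4 -16.6 163.3  55.9  -0.8] 9.177741861813274
dish 332 [ 647.1 -207.6  103.5  101.4   -3. ] 18.56769776936369
```

```bash
cat > go.py <<'E'
"""python3 go.py x y tcp_z yaw : offset (cm, tool axes) and rot (deg) from here"""
import sys
from h import *
from rig import *
s=sense(); q=s['ee_rot']; Rt=R.from_quat([q[1],q[2],q[3],q[0]])
x,y,z,yaw=map(float,sys.argv[1:5])
G=R.from_euler('z',yaw,degrees=True)*R.from_euler('x',180,degrees=True)
print('at',s['eef_pos'].round(1),'offset cm',(Rt.inv().apply(np.array([x,y,z])-s['eef_pos'])/10).round(2),'rot',(Rt.inv()*G).as_rotvec(degrees=True).round(1))
E
python3 go.py 470 -114.5 190 49.2
```

```text
at [ 160.  -499.9  303.4] offset cm [ 41.27 -27.24  11.38] rot [ -0.1  -0.  -31.5]
```

Emit:
step_arm(
  plan=[
    {"offset": [41.3, -27.2, 11.4], "rot": [0, 0, -31.5], "gripper": 5},
    {"offset": [41.3, -27.2, 11.4], "rot": [0, 0, -31.5], "gripper": 5},
    {"offset": [41.3, -27.2, 11.4], "rot": [0, 0, -31.5], "gripper": 5},
    {"offset": [41.3, -27.2, 11.4], "rot": [0, 0, -31.5], "gripper": 5},
    {"offset": [41.3, -27.2, 11.4], "rot": [0, 0, -31.5], "gripper": 5},
    {"offset": [41.3, -27.2, 11.4], "rot": [0, 0, -31.5], "gripper": 5},
    {"offset": [41.3, -27.2, 11.4], "rot": [0, 0, -31.5], "gripper": 5},
    {"offset": [41.3, -27.2, 11.4], "rot": [0, 0, -31.5], "gripper": 5},
    {"offset": [41.3, -27.2, 11.4], "rot": [0, 0, -31.5], "gripper": 5},
    {"offset": [41.3, -27.2, 11.4], "rot": [0, 0, -31.5], "gripper": 5},
    {"offset": [41.3, -27.2, 11.4], "rot": [0, 0, -31.5], "gripper": 5},
    {"offset": [41.3, -27.2, 11.4], "rot": [0, 0, -31.5], "gripper": 5},
  ],
)

```text
time_s: 1.3
eef_pos: [470.6, -114.1, 189.3]
ee_rot: [-0.001, 0.908, 0.418, -0.0]
force: [0.4, -0.8, -0.7]
grip_width: 0.586
grip_force: 0.0
```

```bash
cat > wr.py <<'E'
"""wrist look: python3 wr.py name zlo zhi zplane : largest blob between heights near picture centre"""
import sys
from h import *
from rig import *
n=sys.argv[1]; zlo,zhi,zp=map(float,sys.argv[2:5])
s=sense(); c=capture('wrist'); cv2.imwrite(f'pics/{n}.png',c['color'][:,:,::-1])
P=points(c,s); m=((P[...,2]>zlo)&(P[...,2]<zhi)&(c['depth']>0)).astype(np.uint8)
k,l,st,ce=cv2.connectedComponentsWithStats(m)
for i in range(1,k):
    if st[i,4]>400:
        vv,uu=np.nonzero(l==i); print(ce[i].round(),st[i,4],rect(onplane(c,np.c_[uu,vv],zp,s)),np.median(P[l==i][:,2]).round(1))
print('bench z',np.median(P[c['depth']>0][:,2]).round(1),'tcp',s['eef_pos'].round(1))
E
python3 wr.py w1 9 22 16
```

```text
[330.  20.] 996 [590.3 -34.7  57.8  28.7 -40.5] 11.4
[498. 157.] 2680 [ 635.9 -201.9  105.4   88.3   65.3] 17.3
[273. 200.] 1605 [ 474.1 -106.2   79.2   15.8   49.5] 16.0
[369. 230.] 488 [ 520.1 -181.1   68.2   20.9  -17.9] 15.8
[538. 379.] 735 [ 557.  -428.9   52.2   21.1  -79.7] 17.6
bench z 0.8 tcp [ 470.6 -114.1  189.3]
```

View pics/w1.png

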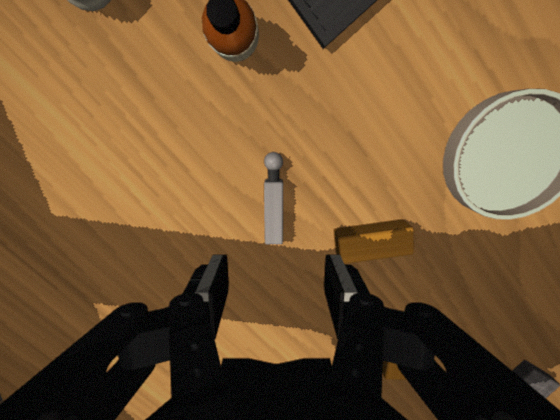

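The wrist view has the punch at (273,200), ball up, with the fingertips at about (215,280) and (335,280). It agrees with the top view to about 2 mm, so I'll descend.

Emit:
step_arm(
  plan=[
    {"offset": [-0.05, 0, 4], "rot": [0, 0, 0], "gripper": 5},
    {"offset": [-0.05, 0, 8], "rot": [0, 0, 0], "gripper": 5},
    {"offset": [-0.05, 0, 10.5], "rot": [0, 0, 0], "gripper": 5},
    {"offset": [-0.05, 0, 11.1], "rot": [0, 0, 0], "gripper": 5},
    {"offset": [-0.05, 0, 11.1], "rot": [0, 0, 0], "gripper": 1.2},
    {"offset": [-0.05, 0, 11.1], "rot": [0, 0, 0], "gripper": 1.2},
    {"offset": [-0.05, 0, 11.1], "rot": [0, 0, 0], "gripper": 1.2},
    {"offset": [-0.05, 0, 11.1], "rot": [0, 0, 0], "gripper": 1.2},
    {"offset": [-0.05, 0, 11.1], "rot": [0, 0, 0], "gripper": 1.2},
    {"offset": [-0.05, 0, 11.1], "rot": [0, 0, 0], "gripper": 1.2},
    {"offset": [-0.05, 0, 11.1], "rot": [0, 0, 0], "gripper": 1.2},
  ],
  squeeze=40,
)

```text
time_s: 2.45
eef_pos: [470.7, -116.1, 80.5]
ee_rot: [0.001, 0.909, 0.417, 0.001]
force: [-3.0, -1.6, 6.4]
grip_width: 0.17
grip_force: 40.2
```

Emit:
step_arm(
  plan=[
    {"offset": [0, 0, -4], "rot": [0, 0, 0], "gripper": 1.2},
    {"offset": [0, 0, -8], "rot": [0, 0, 0], "gripper": 1.2},
    {"offset": [0, 0, -12], "rot": [0, 0, 0], "gripper": 1.2},
    {"offset": [0, 0, -12], "rot": [0, 0, 0], "gripper": 1.2},
  ],
)

```text
time_s: 2.85
eef_pos: [471.8, -116.2, 204.5]
ee_rot: [0.004, 0.909, 0.417, 0.003]
force: [0.0, -0.4, -1.5]
grip_width: 0.167
grip_force: 39.6
```

```bash
python3 go.py 647 202 190 10.2; python3 wr.py w2 108 150 122
```

```text
at [ 471.8 -116.2  204.5] offset cm [35.54 -7.5   1.46] rot [ 0.5 -0.3 39.1]
[275. 252.] 4998 [ 474.6 -118.6   89.2   48.1   30.1] 140.1
bench z 0.8 tcp [ 471.8 -116.2  204.5]
```

View pics/w2.png

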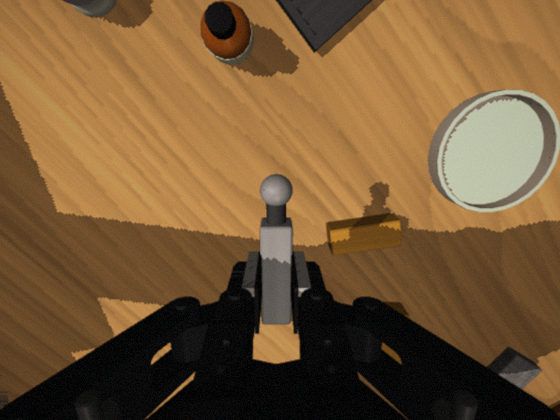

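The punch is held square, along column 275, with the ball at (275,190).

Emit:
step_arm(
  plan=[
    {"offset": [35.5, -7.5, 1], "rot": [0, 0, 39], "gripper": 1.2},
    {"offset": [35.5, -7.5, 1], "rot": [0, 0, 39], "gripper": 1.2},
    {"offset": [35.5, -7.5, 1], "rot": [0, 0, 39], "gripper": 1.2},
    {"offset": [35.5, -7.5, 1], "rot": [0, 0, 39], "gripper": 1.2},
    {"offset": [35.5, -7.5, 1], "rot": [0, 0, 39], "gripper": 1.2},
    {"offset": [35.5, -7.5, 1], "rot": [0, 0, 39], "gripper": 1.2},
    {"offset": [35.5, -7.5, 1], "rot": [0, 0, 39], "gripper": 1.2},
    {"offset": [35.5, -7.5, 1], "rot": [0, 0, 39], "gripper": 1.2},
    {"offset": [35.5, -7.5, 1], "rot": [0, 0, 39], "gripper": 1.2},
    {"offset": [35.5, -7.5, 1], "rot": [0, 0, 39], "gripper": 1.2},
    {"offset": [35.5, -7.5, 1], "rot": [0, 0, 39], "gripper": 1.2},
    {"offset": [35.5, -7.5, 1], "rot": [0, 0, 39], "gripper": 1.2},
  ],
)

```text
time_s: 4.1
eef_pos: [644.9, 201.3, 189.0]
ee_rot: [0.0, 0.996, 0.089, -0.0]
force: [-0.2, 0.3, -1.3]
grip_width: 0.17
grip_force: 39.5
```

```bash
python3 go.py 647 202 86 10.2
```

```text
at [644.9 201.3 189. ] offset cm [ 0.23 -0.04 10.3 ] rot [ 0.  0. -0.]
```

Emit:
step_arm(
  plan=[
    {"offset": [0.2, 0, 4], "rot": [0, 0, 0], "gripper": 1.2},
    {"offset": [0.2, 0, 8], "rot": [0, 0, 0], "gripper": 1.2},
    {"offset": [0.2, 0, 9.6], "rot": [0, 0, 0], "gripper": 1.2},
    {"offset": [0.2, 0, 10.0], "rot": [0, 0, 0], "gripper": 1.2},
    {"offset": [0.2, 0, 10.2], "rot": [0, 0, 0], "gripper": 1.2},
    {"offset": [0.2, 0, 10.3], "rot": [0, 0, 0], "gripper": 1.2},
    {"offset": [0.2, 0, 10.3], "rot": [0, 0, 0], "gripper": 1.2},
  ],
)

```text
time_s: 4.8
eef_pos: [647.6, 202.9, 87.5]
ee_rot: [-0.0, 0.996, 0.089, 0.001]
force: [0.5, 0.2, -1.5]
grip_width: 0.172
grip_force: 39.5
```

Emit:
step_arm(
  plan=[
    {"offset": [0, 0, 0.0], "rot": [0, 0, 0], "gripper": 1.2},
    {"offset": [0, 0, 0.1], "rot": [0, 0, 0], "gripper": 1.2},
    {"offset": [0, 0, 0.1], "rot": [0, 0, 0], "gripper": 1.2},
    {"offset": [0, 0, 0.1], "rot": [0, 0, 0], "gripper": 1.2},
  ],
)

```text
time_s: 5.2
eef_pos: [647.3, 202.9, 85.6]
ee_rot: [-0.0, 0.996, 0.089, 0.001]
force: [-0.8, -0.1, 3.8]
grip_width: 0.171
grip_force: 40.1
```

Emit:
step_arm(
  plan=[
    {"offset": [0, 0, 0.1], "rot": [0, 0, 0], "gripper": 4},
    {"offset": [0, 0, 0.1], "rot": [0, 0, 0], "gripper": 4},
    {"offset": [0, 0, 0.1], "rot": [0, 0, 0], "gripper": 4},
    {"offset": [0, 0, -3], "rot": [0, 0, 0], "gripper": 4},
    {"offset": [0, 0, -8], "rot": [0, 0, 0], "gripper": 4},
    {"offset": [0, 0, -10.5], "rot": [0, 0, 0], "gripper": 6},
    {"offset": [0, 0, -10.5], "rot": [0, 0, 0], "gripper": 6},
  ],
)

```text
time_s: 5.9
eef_pos: [648.2, 203.0, 194.6]
ee_rot: [-0.0, 0.996, 0.089, 0.004]
force: [0.1, -1.1, -0.8]
grip_width: 0.704
grip_force: 0.0
```

```bash
python3 go.py 529.6 204.5 190 10.2; python3 wr.py w3 14 19.5 20
```

```text
at [648.2 203.  194.6] offset cm [-11.65  -2.25   0.37] rot [ 0.  -0.4  0.1]
[326.  10.] 1797 [803.3 178.9 196.4  13.3 -84.7] 16.2
[ 17. 323.] 458 [484.3 426.8 101.6  15.8   6.4] 16.8
bench z 0.9 tcp [648.2 203.  194.6]
```

View pics/w3.png

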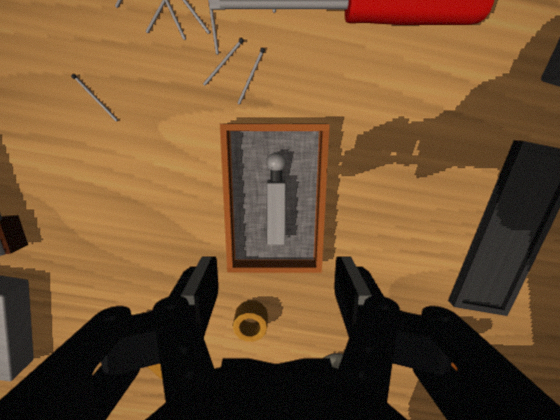

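The punch lies flat inside the wooden tray (275,200). The collar is next, at (250,322).

Emit:
step_arm(
  plan=[
    {"offset": [-11.6, -0.2, 0], "rot": [0, 0, 0], "gripper": 6},
    {"offset": [-11.6, -0.2, 0], "rot": [0, 0, 0], "gripper": 6},
    {"offset": [-11.6, -0.2, 0], "rot": [0, 0, 0], "gripper": 6},
    {"offset": [-11.6, -2.25, 0.4], "rot": [0, 0, 0], "gripper": 6},
    {"offset": [-11.6, -2.25, 0.4], "rot": [0, 0, 0], "gripper": 6},
    {"offset": [-11.6, -2.25, 0.4], "rot": [0, 0, 0], "gripper": 6},
  ],
)

```text
time_s: 6.55
eef_pos: [528.7, 204.2, 184.9]
ee_rot: [0.0, 0.996, 0.09, -0.001]
force: [0.6, -0.3, -0.8]
grip_width: 0.704
grip_force: 0.0
```

```bash
python3 go.py 529.6 204.5 84 10.2; python3 wr.py w4 19 25 22
```

```text
at [528.7 204.2 184.9] offset cm [ 1.100e-01 -1.000e-02  1.009e+01] rot [0.  0.1 0.1]
[305.  85.] 2647 [635.1 202.1  89.7  85.7  10.4] 20.4
[307.  56.] 1964 [645.3 202.6  55.7  16.   10.3] 21.4
[272. 211.] 839 [529.5 206.9  32.6  32.5 -79.6] 22.1
[152. 243.] 2066 [483.1 300.1  64.1  28.7  48.1] 24.1
bench z 0.8 tcp [528.7 204.2 184.9]
```

Emit:
step_arm(
  plan=[
    {"offset": [0.1, -0.1, 4], "rot": [0, 0, 0], "gripper": 6},
    {"offset": [0.1, -0.1, 8], "rot": [0, 0, 0], "gripper": 6},
    {"offset": [0.1, -0.1, 9.7], "rot": [0, 0, 0], "gripper": 6},
    {"offset": [0.1, -0.1, 9.9], "rot": [0, 0, 0], "gripper": 6},
    {"offset": [0.1, -0.1, 9.9], "rot": [0, 0, 0], "gripper": 6},
    {"offset": [0.1, -0.1, 9.9], "rot": [0, 0, 0], "gripper": 2.8},
    {"offset": [0.1, -0.1, 9.9], "rot": [0, 0, 0], "gripper": 2.8},
    {"offset": [0.1, -0.1, 9.9], "rot": [0, 0, 0], "gripper": 2.8},
    {"offset": [0.1, -0.1, 9.9], "rot": [0, 0, 0], "gripper": 2.8},
    {"offset": [0.1, -0.1, 9.9], "rot": [0, 0, 0], "gripper": 2.8},
    {"offset": [0.1, -0.1, 9.9], "rot": [0, 0, 0], "gripper": 2.8},
  ],
)

```text
time_s: 7.7
eef_pos: [530.3, 205.6, 88.5]
ee_rot: [-0.0, 0.996, 0.089, 0.001]
force: [-0.3, -1.3, 5.9]
grip_width: 0.358
grip_force: 39.0
```

Emit:
step_arm(
  plan=[
    {"offset": [0, 0, -4], "rot": [0, 0, 0], "gripper": 2.8},
    {"offset": [0, 0, -8], "rot": [0, 0, 0], "gripper": 2.8},
    {"offset": [0, 0, -11.5], "rot": [0, 0, 0], "gripper": 2.8},
    {"offset": [0, 0, -11.5], "rot": [0, 0, 0], "gripper": 2.8},
    {"offset": [0, 0, -11.5], "rot": [0, 0, 0], "gripper": 2.8},
  ],
)

```text
time_s: 8.2
eef_pos: [529.6, 205.5, 202.4]
ee_rot: [-0.0, 0.996, 0.089, 0.001]
force: [-0.3, -0.3, -1.5]
grip_width: 0.36
grip_force: 40.1
```

```bash
python3 go.py 647.1 -206.5 200 -20; python3 wr.py w5 95 170 120
```

```text
at [529.6 205.5 202.4] offset cm [ 4.23 42.63  0.25] rot [-0.  -0.1 30.3]
[275. 274.] 6355 [512.6 202.   79.5  68.1 -79.7] 136.8
bench z 0.9 tcp [529.6 205.5 202.4]
```

View pics/w5.png

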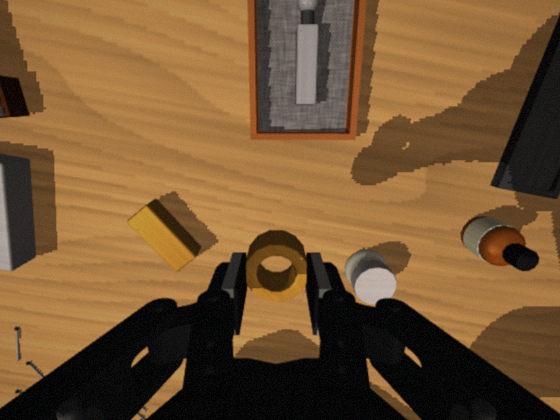

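The collar is held level at (276,265). Now to the dish.

Emit:
step_arm(
  plan=[
    {"offset": [4.2, 42.6, 0.2], "rot": [0, 0, 0], "gripper": 2.8},
    {"offset": [4.2, 42.6, 0.2], "rot": [0, 0, 0], "gripper": 2.8},
    {"offset": [4.2, 42.6, 0.2], "rot": [0, 0, 0], "gripper": 2.8},
    {"offset": [4.2, 42.6, 0.2], "rot": [0, 0, 0], "gripper": 2.8},
    {"offset": [4.2, 42.6, 0.2], "rot": [0, 0, 0], "gripper": 2.8},
    {"offset": [4.2, 42.6, 0.2], "rot": [0, 0, 0], "gripper": 2.8},
    {"offset": [4.2, 42.6, 0.2], "rot": [0, 0, 0], "gripper": 2.8},
    {"offset": [4.2, 42.6, 0.2], "rot": [0, 0, 0], "gripper": 2.8},
    {"offset": [4.2, 42.6, 0.2], "rot": [0, 0, 0], "gripper": 2.8},
    {"offset": [4.2, 42.6, 0.2], "rot": [0, 0, 0], "gripper": 2.8},
    {"offset": [4.2, 42.6, 0.2], "rot": [0, 0, 0], "gripper": 2.8},
    {"offset": [4.2, 42.6, 0.2], "rot": [0, 0, 0], "gripper": 2.8},
  ],
)

```text
time_s: 9.45
eef_pos: [646.6, -205.1, 198.9]
ee_rot: [-0.001, 0.996, 0.09, -0.001]
force: [0.8, -0.6, -0.3]
grip_width: 0.359
grip_force: 40.1
```

```bash
python3 go.py 647.1 -206.5 96 10.2
```

```text
at [ 646.6 -205.1  198.9] offset cm [ 0.04  0.16 10.29] rot [-0.1  0.1  0.1]
```

Emit:
step_arm(
  plan=[
    {"offset": [0, 0.1, 4], "rot": [0, 0, 0], "gripper": 2.8},
    {"offset": [0, 0.1, 8], "rot": [0, 0, 0], "gripper": 2.8},
    {"offset": [0, 0.1, 9.9], "rot": [0, 0, 0], "gripper": 2.8},
    {"offset": [0, 0.1, 10.3], "rot": [0, 0, 0], "gripper": 2.8},
    {"offset": [0, 0.1, 10.3], "rot": [0, 0, 0], "gripper": 2.8},
    {"offset": [0, 0.1, 10.3], "rot": [0, 0, 0], "gripper": 2.8},
    {"offset": [0, 0.1, 10.4], "rot": [0, 0, 0], "gripper": 2.8},
    {"offset": [0, 0.1, 10.4], "rot": [0, 0, 0], "gripper": 2.8},
  ],
)

```text
time_s: 10.25
eef_pos: [647.2, -207.3, 96.8]
ee_rot: [0.0, 0.996, 0.089, 0.001]
force: [0.2, 1.3, -1.5]
grip_width: 0.36
grip_force: 40.1
```

Emit:
step_arm(
  plan=[
    {"offset": [0, 0, 0.15], "rot": [0, 0, 0], "gripper": 2.8},
    {"offset": [0, 0, 0.25], "rot": [0, 0, 0], "gripper": 2.8},
    {"offset": [0, 0, 0.25], "rot": [0, 0, 0], "gripper": 2.8},
  ],
)

```text
time_s: 10.55
eef_pos: [647.0, -207.3, 93.7]
ee_rot: [0.0, 0.996, 0.089, 0.0]
force: [-0.9, 0.4, 1.6]
grip_width: 0.362
grip_force: 40.4
```

Touching at 93.7, as expected. I'll release.

Emit:
step_arm(
  plan=[
    {"offset": [0, 0, 0.05], "rot": [0, 0, 0], "gripper": 4.8},
    {"offset": [0, 0, 0.05], "rot": [0, 0, 0], "gripper": 4.8},
    {"offset": [0, 0, 0.05], "rot": [0, 0, 0], "gripper": 4.8},
    {"offset": [0, 0, -3], "rot": [0, 0, 0], "gripper": 4.8},
    {"offset": [0, 0, -7], "rot": [0, 0, 0], "gripper": 5},
    {"offset": [0, 0, -10], "rot": [0, 0, 0], "gripper": 5},
    {"offset": [0, 0, -10], "rot": [0, 0, 0], "gripper": 5},
    {"offset": [0, 0, -10], "rot": [0, 0, 0], "gripper": 5},
  ],
)

```text
time_s: 11.35
eef_pos: [647.0, -207.2, 193.6]
ee_rot: [0.0, 0.996, 0.089, 0.0]
force: [-0.7, 0.7, -0.4]
grip_width: 0.585
grip_force: 0.0
```

```bash
python3 wr.py w6 20 32 27; python3 go.py 517.3 -193.9 192 -31.7;  python3 go.py 517.3 -193.9 192 148.3
```

```text
[354.   4.] 471 [ 800.4 -229.3   40.     7.7  -79.7] 22.6
[478.  62.] 1167 [ 790.  -360.2   88.5   62.4   89.8] 26.1
[276. 212.] 904 [ 647.  -207.6   33.9   32.4   10.3] 27.0
[ 29. 281.] 536 [541.   -1.9  36.9  29.4  39.5] 26.5
[239. 332.] 1434 [ 520.5 -192.9   65.2   26.3  -31.3] 24.2
bench z 1.0 tcp [ 647.  -207.2  193.6]
at [ 646.7 -207.1  192.4] offset cm [-12.5   -3.6    0.06] rot [-0.   0.1 41.9]
at [ 646.7 -207.1  192.4] offset cm [-12.5   -3.6    0.06] rot [-1.000e-01 -0.000e+00 -1.381e+02]
```

Emit:
step_arm(
  plan=[
    {"offset": [-12.4, -3.6, 0], "rot": [0, 0, 42], "gripper": 5},
    {"offset": [-12.4, -3.6, 0], "rot": [0, 0, 42], "gripper": 5},
    {"offset": [-12.4, -3.6, 0], "rot": [0, 0, 42], "gripper": 5},
    {"offset": [-12.4, -3.6, 0], "rot": [0, 0, 42], "gripper": 5},
    {"offset": [-12.4, -3.6, 0], "rot": [0, 0, 42], "gripper": 5},
    {"offset": [-12.4, -3.6, 0], "rot": [0, 0, 42], "gripper": 5},
    {"offset": [-12.4, -3.6, 0], "rot": [0, 0, 42], "gripper": 5},
    {"offset": [-12.4, -3.6, 0], "rot": [0, 0, 42], "gripper": 5},
    {"offset": [-12.4, -3.6, 0], "rot": [0, 0, 42], "gripper": 5},
  ],
)

```text
time_s: 12.3
eef_pos: [518.6, -193.8, 193.0]
ee_rot: [-0.0, 0.962, -0.273, -0.0]
force: [-0.1, 0.1, 0.0]
grip_width: 0.586
grip_force: 0.0
```

```bash
python3 wr.py w7 19 28 24; python3 go.py 518 -193.5 92 -31.6
```

```text
[199.  57.] 1234 [ 646.1 -208.1   34.4   33.8   58.4] 26.9
[417. 192.] 2446 [ 471.4 -302.1   65.3   26.3   46.9] 24.2
[276. 211.] 2226 [ 516.7 -193.4   63.4   25.7  -31.4] 24.3
bench z 0.8 tcp [ 518.6 -193.8  193. ]
at [ 518.6 -193.8  193.1] offset cm [-0.06  0.   10.11] rot [ 0.   0.  -0.1]
```

Emit:
step_arm(
  plan=[
    {"offset": [-0.15, 0, 4], "rot": [0, 0, 0], "gripper": 5},
    {"offset": [-0.15, 0, 8], "rot": [0, 0, 0], "gripper": 5},
    {"offset": [-0.15, 0, 10], "rot": [0, 0, 0], "gripper": 5},
    {"offset": [-0.15, 0, 10.1], "rot": [0, 0, 0], "gripper": 5},
    {"offset": [-0.15, 0, 10.1], "rot": [0, 0, 0], "gripper": 5},
    {"offset": [-0.15, 0, 10.1], "rot": [0, 0, 0], "gripper": 2},
    {"offset": [-0.15, 0, 10.1], "rot": [0, 0, 0], "gripper": 2},
    {"offset": [-0.15, 0, 10.1], "rot": [0, 0, 0], "gripper": 2},
    {"offset": [-0.15, 0, 10.1], "rot": [0, 0, 0], "gripper": 2},
    {"offset": [-0.15, 0, 10.1], "rot": [0, 0, 0], "gripper": 2},
    {"offset": [-0.15, 0, 10.1], "rot": [0, 0, 0], "gripper": 2},
  ],
  squeeze=50,
)

```text
time_s: 13.45
eef_pos: [517.9, -193.4, 94.1]
ee_rot: [0.0, 0.962, -0.273, 0.001]
force: [-0.8, 0.4, 6.2]
grip_width: 0.274
grip_force: 48.7
```

Emit:
step_arm(
  plan=[
    {"offset": [0, 0, -4], "rot": [0, 0, 0], "gripper": 2},
    {"offset": [0, 0, -8], "rot": [0, 0, 0], "gripper": 2},
    {"offset": [0, 0, -10], "rot": [0, 0, 0], "gripper": 2},
    {"offset": [0, 0, -10], "rot": [0, 0, 0], "gripper": 2},
    {"offset": [0, 0, -10], "rot": [0, 0, 0], "gripper": 2},
  ],
)

```text
time_s: 13.95
eef_pos: [516.9, -192.9, 191.8]
ee_rot: [-0.0, 0.962, -0.274, -0.0]
force: [-0.4, -1.1, -3.6]
grip_width: 0.269
grip_force: 49.4
```

```bash
python3 wr.py w8 100 150 124; python3 go.py 627.4 -16.1 192 -0.8
```

```text
[276. 264.] 7505 [ 518.2 -194.3   65.1   60.7    9.3] 122.1
bench z 0.9 tcp [ 516.9 -192.9  191.8]
at [ 516.7 -192.8  191. ] offset cm [  0.11 -20.85  -0.1 ] rot [ -0.    0.1 -31. ]
```

View pics/w8.png

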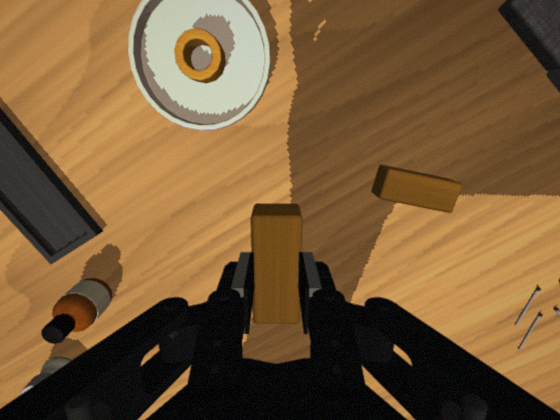

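The bar is held square at (276,265), and the collar sits flat in the dish at (200,55). Now to the near half of the bar tray.

Emit:
step_arm(
  plan=[
    {"offset": [0.15, -20.8, -0.5], "rot": [0, 0, -31], "gripper": 2},
    {"offset": [0.15, -20.8, -0.5], "rot": [0, 0, -31], "gripper": 2},
    {"offset": [0.15, -20.8, -0.5], "rot": [0, 0, -31], "gripper": 2},
    {"offset": [0.15, -20.8, -0.5], "rot": [0, 0, -31], "gripper": 2},
    {"offset": [0.15, -20.8, -0.5], "rot": [0, 0, -31], "gripper": 2},
    {"offset": [0.15, -20.8, -0.5], "rot": [0, 0, -31], "gripper": 2},
    {"offset": [0.15, -20.8, -0.5], "rot": [0, 0, -31], "gripper": 2},
    {"offset": [0.15, -20.8, -0.5], "rot": [0, 0, -31], "gripper": 2},
    {"offset": [0.15, -20.8, -0.5], "rot": [0, 0, -31], "gripper": 2},
    {"offset": [0.15, -20.8, -0.5], "rot": [0, 0, -31], "gripper": 2},
  ],
)

```text
time_s: 15.0
eef_pos: [627.8, -17.8, 197.5]
ee_rot: [-0.0, 1.0, -0.007, -0.0]
force: [-0.2, -0.1, -3.5]
grip_width: 0.267
grip_force: 49.7
```

```bash
python3 go.py 628.1 -15.8 103 -0.8; python3 wr.py w9 7 15 11
```

```text
at [627.8 -17.8 197.5] offset cm [ 0.03 -0.2   9.45] rot [-0.  0. -0.]
[269. 135.] 3180 [ 6.622e+02 -1.510e+01  1.587e+02  5.610e+01 -4.000e-01] 11.3
[ 61. 162.] 1028 [661.9 163.1 130.8   7.5   9.9] 11.1
[448. 165.] 540 [ 655.6 -172.6   97.3   36.9  -14.8] 11.1
[530. 188.] 1041 [ 640.  -228.6   96.8   59.3  -17.4] 11.1
[ 27. 178.] 602 [657.8 196.5  78.8  12.2  14.4] 11.6
bench z 1.0 tcp [627.8 -17.8 197.5]
```

View pics/w9.png

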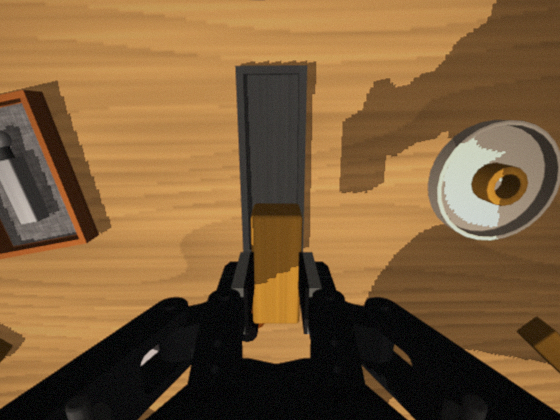

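The tray spans columns 237–312 and its far end is at row 65. The held bar is lined up with it.

Emit:
step_arm(
  plan=[
    {"offset": [0, -0.2, 3], "rot": [0, 0, 0], "gripper": 2},
    {"offset": [0, -0.2, 7], "rot": [0, 0, 0], "gripper": 2},
    {"offset": [0, -0.2, 9.0], "rot": [0, 0, 0], "gripper": 2},
    {"offset": [0, -0.2, 9.4], "rot": [0, 0, 0], "gripper": 2},
    {"offset": [0, -0.2, 9.5], "rot": [0, 0, 0], "gripper": 2},
    {"offset": [0, -0.2, 9.6], "rot": [0, 0, 0], "gripper": 2},
    {"offset": [0, -0.2, 9.6], "rot": [0, 0, 0], "gripper": 2},
  ],
)

```text
time_s: 15.75
eef_pos: [628.6, -15.2, 102.8]
ee_rot: [0.0, 1.0, -0.007, 0.001]
force: [0.4, 0.2, -3.3]
grip_width: 0.273
grip_force: 49.7
```

Emit:
step_arm(
  plan=[
    {"offset": [0, 0, 0.1], "rot": [0, 0, 0], "gripper": 2},
    {"offset": [0, 0, 0.2], "rot": [0, 0, 0], "gripper": 2},
    {"offset": [0, 0, 0.2], "rot": [0, 0, 0], "gripper": 2},
    {"offset": [0, 0, 0.2], "rot": [0, 0, 0], "gripper": 2},
  ],
)

```text
time_s: 16.15
eef_pos: [628.3, -15.0, 100.2]
ee_rot: [0.0, 1.0, -0.006, 0.001]
force: [-3.2, -0.2, 5.3]
grip_width: 0.275
grip_force: 51.0
```

Emit:
step_arm(
  plan=[
    {"offset": [0, 0, 0.1], "rot": [0, 0, 0], "gripper": 4.5},
    {"offset": [0, 0, 0.1], "rot": [0, 0, 0], "gripper": 4.5},
    {"offset": [0, 0, 0.1], "rot": [0, 0, 0], "gripper": 4.5},
    {"offset": [0, 0, -3], "rot": [0, 0, 0], "gripper": 4.5},
    {"offset": [0, 0, -7], "rot": [0, 0, 0], "gripper": 5},
    {"offset": [0, 0, -9.5], "rot": [0, 0, 0], "gripper": 5},
    {"offset": [0, 0, -9.5], "rot": [0, 0, 0], "gripper": 5},
    {"offset": [0, 0, -9.5], "rot": [0, 0, 0], "gripper": 5},
  ],
)

```text
time_s: 16.95
eef_pos: [627.9, -15.0, 194.1]
ee_rot: [-0.0, 1.0, -0.007, -0.0]
force: [-0.2, -0.6, -0.7]
grip_width: 0.587
grip_force: 0.0
```

```bash
python3 wr.py w10 22 35 30; python3 go.py 471.3 -302.5 193 47
```

```text
[511. 186.] 1107 [ 647.8 -203.3   36.    32.7   87.4] 26.9
[276. 212.] 2342 [627.4 -15.4  63.9  25.8  -0.9] 30.3
[552. 350.] 472 [ 482.4 -275.8   46.8   20.2   15.1] 24.2
bench z 0.9 tcp [627.9 -15.  194.1]
at [627.6 -14.9 193.2] offset cm [-15.26  28.96   0.04] rot [ -0.1   0.1 -47.7]
```

Emit:
step_arm(
  plan=[
    {"offset": [-15.3, 29, 0], "rot": [0, 0, -47.8], "gripper": 5},
    {"offset": [-15.3, 29, 0], "rot": [0, 0, -47.8], "gripper": 5},
    {"offset": [-15.3, 29, 0], "rot": [0, 0, -47.8], "gripper": 5},
    {"offset": [-15.3, 29, 0], "rot": [0, 0, -47.8], "gripper": 5},
    {"offset": [-15.3, 29, 0], "rot": [0, 0, -47.8], "gripper": 5},
    {"offset": [-15.3, 29, 0], "rot": [0, 0, -47.8], "gripper": 5},
    {"offset": [-15.3, 29, 0], "rot": [0, 0, -47.8], "gripper": 5},
    {"offset": [-15.3, 29, 0], "rot": [0, 0, -47.8], "gripper": 5},
    {"offset": [-15.3, 29, 0], "rot": [0, 0, -47.8], "gripper": 5},
    {"offset": [-15.3, 29, 0], "rot": [0, 0, -47.8], "gripper": 5},
    {"offset": [-15.3, 29, 0], "rot": [0, 0, -47.8], "gripper": 5},
    {"offset": [-15.3, 29, 0], "rot": [0, 0, -47.8], "gripper": 5},
  ],
)

```text
time_s: 18.2
eef_pos: [471.7, -302.0, 194.2]
ee_rot: [-0.0, 0.917, 0.4, -0.0]
force: [-0.4, -0.1, 0.2]
grip_width: 0.586
grip_force: 0.0
```

```bash
python3 wr.py w11 19 28 24; python3 go.py 471.3 -302.5 92 47
```

```text
[274. 209.] 2238 [ 470.1 -301.9   63.5   25.8   46.8] 24.3
[513. 304.] 939 [ 5.697e+02 -5.196e+02  9.420e+01  1.230e+01  1.000e-01] 23.6
bench z 0.7 tcp [ 471.7 -302.   194.2]
at [ 471.7 -302.2  194.3] offset cm [-0.05 -0.   10.23] rot [-0.  -0.   0.1]
```

Emit:
step_arm(
  plan=[
    {"offset": [-0.1, 0, 4], "rot": [0, 0, 0], "gripper": 5},
    {"offset": [-0.1, 0, 8], "rot": [0, 0, 0], "gripper": 5},
    {"offset": [-0.1, 0, 10], "rot": [0, 0, 0], "gripper": 5},
    {"offset": [-0.1, 0, 10.2], "rot": [0, 0, 0], "gripper": 5},
    {"offset": [-0.1, 0, 10.2], "rot": [0, 0, 0], "gripper": 5},
    {"offset": [-0.1, 0, 10.2], "rot": [0, 0, 0], "gripper": 2},
    {"offset": [-0.1, 0, 10.2], "rot": [0, 0, 0], "gripper": 2},
    {"offset": [-0.1, 0, 10.2], "rot": [0, 0, 0], "gripper": 2},
    {"offset": [-0.1, 0, 10.2], "rot": [0, 0, 0], "gripper": 2},
    {"offset": [-0.1, 0, 10.2], "rot": [0, 0, 0], "gripper": 2},
    {"offset": [-0.1, 0, 10.2], "rot": [0, 0, 0], "gripper": 2},
  ],
)

```text
time_s: 19.35
eef_pos: [470.9, -303.9, 94.1]
ee_rot: [0.001, 0.917, 0.399, 0.0]
force: [-2.5, 2.4, 7.4]
grip_width: 0.271
grip_force: 48.7
```

Emit:
step_arm(
  plan=[
    {"offset": [0, 0, -4], "rot": [0, 0, 0], "gripper": 2},
    {"offset": [0, 0, -8], "rot": [0, 0, 0], "gripper": 2},
    {"offset": [0, 0, -10.5], "rot": [0, 0, 0], "gripper": 2},
    {"offset": [0, 0, -10.5], "rot": [0, 0, 0], "gripper": 2},
    {"offset": [0, 0, -10.5], "rot": [0, 0, 0], "gripper": 2},
  ],
)

```text
time_s: 19.85
eef_pos: [470.3, -303.4, 196.9]
ee_rot: [-0.0, 0.917, 0.399, -0.0]
force: [0.0, 0.4, -3.5]
grip_width: 0.271
grip_force: 49.6
```

```bash
python3 go.py 696 -16.5 196 -0.8
```

```text
at [ 470.3 -303.4  196.9] offset cm [36.38 -3.03  0.09] rot [-0.   0.  47.9]
```

Emit:
step_arm(
  plan=[
    {"offset": [36.3, -3.1, 0], "rot": [0, 0, 47.9], "gripper": 2},
    {"offset": [36.3, -3.1, 0], "rot": [0, 0, 47.9], "gripper": 2},
    {"offset": [36.3, -3.1, 0], "rot": [0, 0, 47.9], "gripper": 2},
    {"offset": [36.3, -3.1, 0], "rot": [0, 0, 47.9], "gripper": 2},
    {"offset": [36.3, -3.1, 0], "rot": [0, 0, 47.9], "gripper": 2},
    {"offset": [36.3, -3.1, 0], "rot": [0, 0, 47.9], "gripper": 2},
    {"offset": [36.3, -3.1, 0], "rot": [0, 0, 47.9], "gripper": 2},
    {"offset": [36.3, -3.1, 0], "rot": [0, 0, 47.9], "gripper": 2},
    {"offset": [36.3, -3.1, 0], "rot": [0, 0, 47.9], "gripper": 2},
    {"offset": [36.3, -3.1, 0], "rot": [0, 0, 47.9], "gripper": 2},
    {"offset": [36.3, -3.1, 0], "rot": [0, 0, 47.9], "gripper": 2},
    {"offset": [36.3, -3.1, 0], "rot": [0, 0, 47.9], "gripper": 2},
  ],
)

```text
time_s: 21.05
eef_pos: [694.8, -18.0, 196.9]
ee_rot: [-0.0, 1.0, -0.008, -0.001]
force: [0.2, -0.9, -3.1]
grip_width: 0.268
grip_force: 49.7
```

```bash
python3 go.py 695.4 -16.4 102 -0.8; python3 wr.py w12 115 135 125
python3 - <<'E'
import cv2; a=cv2.imread('pics/w9.png'); b=cv2.imread('pics/w12.png'); cv2.imwrite('pics/cmp.png',cv2.hconcat([a[180:360,180:380],b[180:360,180:380]]))
E
```

```text
at [694.8 -18.  196.9] offset cm [ 0.07 -0.16  9.49] rot [-0.   0.1 -0.1]
[275. 259.] 5719 [696.3 -18.5  67.   38.   -0.9] 126.9
bench z 1.2 tcp [694.8 -18.  196.9]
```

View pics/cmp.png

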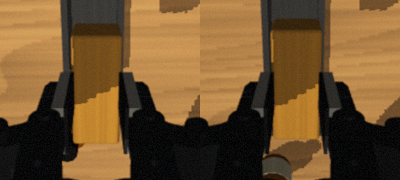

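In the crops the held bar sits about 1.5 mm further forward than the first one did. That matches the estimate of +1 mm from the TCP, so I'll lower it as it is.

Emit:
step_arm(
  plan=[
    {"offset": [0, -0.2, 3], "rot": [0, 0, 0], "gripper": 2},
    {"offset": [0, -0.2, 7], "rot": [0, 0, 0], "gripper": 2},
    {"offset": [0, -0.2, 9.0], "rot": [0, 0, 0], "gripper": 2},
    {"offset": [0, -0.2, 9.4], "rot": [0, 0, 0], "gripper": 2},
    {"offset": [0, -0.2, 9.6], "rot": [0, 0, 0], "gripper": 2},
    {"offset": [0, -0.2, 9.6], "rot": [0, 0, 0], "gripper": 2},
    {"offset": [0, -0.2, 9.6], "rot": [0, 0, 0], "gripper": 2},
  ],
)

```text
time_s: 21.8
eef_pos: [695.8, -15.1, 103.0]
ee_rot: [0.0, 1.0, -0.008, 0.001]
force: [0.4, 0.1, -3.3]
grip_width: 0.277
grip_force: 49.7
```

Emit:
step_arm(
  plan=[
    {"offset": [-0.07, 0.12, 0], "rot": [0, 0, 0], "gripper": 2},
    {"offset": [-0.07, 0.12, 0.1], "rot": [0, 0, 0], "gripper": 2},
    {"offset": [-0.07, 0.12, 0.22], "rot": [0, 0, 0], "gripper": 2},
    {"offset": [-0.07, 0.12, 0.22], "rot": [0, 0, 0], "gripper": 2},
    {"offset": [-0.07, 0.12, 0.22], "rot": [0, 0, 0], "gripper": 2},
  ],
)

```text
time_s: 22.3
eef_pos: [694.7, -16.2, 100.2]
ee_rot: [0.0, 1.0, -0.007, 0.0]
force: [-3.4, 0.2, 5.9]
grip_width: 0.268
grip_force: 51.3
```

Emit:
step_arm(
  plan=[
    {"offset": [0, 0, 0.1], "rot": [0, 0, 0], "gripper": 4.5},
    {"offset": [0, 0, 0.1], "rot": [0, 0, 0], "gripper": 4.5},
    {"offset": [0, 0, 0.1], "rot": [0, 0, 0], "gripper": 4.5},
    {"offset": [0, 0, -3], "rot": [0, 0, 0], "gripper": 4.5},
    {"offset": [0, 0, -7], "rot": [0, 0, 0], "gripper": 5},
    {"offset": [0, 0, -9.5], "rot": [0, 0, 0], "gripper": 5},
    {"offset": [-7, 0, -9.5], "rot": [0, 0, 0], "gripper": 5},
    {"offset": [-7, 0, -9.5], "rot": [0, 0, 0], "gripper": 5},
    {"offset": [-7, 0, -9.5], "rot": [0, 0, 0], "gripper": 5},
    {"offset": [-7, 0, -9.5], "rot": [0, 0, 0], "gripper": 5},
  ],
)

```text
time_s: 23.3
eef_pos: [624.9, -15.1, 194.7]
ee_rot: [0.0, 1.0, -0.007, 0.001]
force: [-1.3, -0.7, 0.1]
grip_width: 0.582
grip_force: 0.0
```

```bash
python3 wr.py w13 22 35 30; python3 go.py 483.4 299 193 48.3
```

```text
[275. 121.] 3023 [695.3 -16.5  63.5  25.8  -0.8] 30.3
[511. 182.] 1120 [ 647.4 -203.2   35.8   33.5   51.4] 26.9
[275. 209.] 2351 [627.4 -15.6  64.6  25.5  -1.6] 30.3
bench z 0.9 tcp [624.9 -15.1 194.7]
at [625.3 -15.1 194.5] offset cm [-14.65 -31.2    0.12] rot [  0.   -0.1 -49.2]
```

View pics/w13.png

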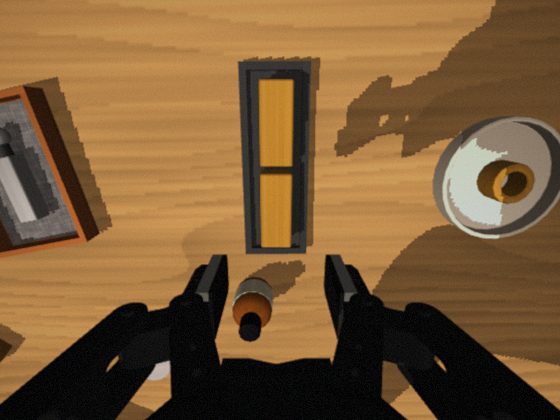

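Both floor bars are in line, at (275,121) and (275,209), with a gap of about 4 mm. The joint is at world (661.3, -16.0). Now the third bar.

Emit:
step_arm(
  plan=[
    {"offset": [-14.6, -31.2, 0], "rot": [0, 0, -49.2], "gripper": 5},
    {"offset": [-14.6, -31.2, 0], "rot": [0, 0, -49.2], "gripper": 5},
    {"offset": [-14.6, -31.2, 0], "rot": [0, 0, -49.2], "gripper": 5},
    {"offset": [-14.6, -31.2, 0], "rot": [0, 0, -49.2], "gripper": 5},
    {"offset": [-14.6, -31.2, 0], "rot": [0, 0, -49.2], "gripper": 5},
    {"offset": [-14.6, -31.2, 0], "rot": [0, 0, -49.2], "gripper": 5},
    {"offset": [-14.6, -31.2, 0], "rot": [0, 0, -49.2], "gripper": 5},
    {"offset": [-14.6, -31.2, 0], "rot": [0, 0, -49.2], "gripper": 5},
    {"offset": [-14.6, -31.2, 0], "rot": [0, 0, -49.2], "gripper": 5},
    {"offset": [-14.6, -31.2, 0], "rot": [0, 0, -49.2], "gripper": 5},
    {"offset": [-14.6, -31.2, 0], "rot": [0, 0, -49.2], "gripper": 5},
    {"offset": [-14.6, -31.2, 0], "rot": [0, 0, -49.2], "gripper": 5},
  ],
)

```text
time_s: 24.55
eef_pos: [483.8, 298.2, 194.2]
ee_rot: [0.0, 0.913, 0.409, 0.0]
force: [0.3, 0.1, -0.3]
grip_width: 0.585
grip_force: 0.0
```

```bash
python3 wr.py w14 19 28 24; python3 go.py 483.4 299 92 48.3
```

```text
[157.  84.] 526 [4.804e+02 4.297e+02 9.810e+01 4.100e+00 3.000e-01] 23.7
[491. 154.] 2664 [652.5 208.5 128.4  86.2  10.3] 20.4
[502. 166.] 1427 [643.2 205.3  55.3  17.3  10.2] 21.4
[272. 207.] 2235 [482.8 301.8  64.   25.4  49. ] 24.3
bench z 0.9 tcp [483.8 298.2 194.2]
at [483.7 298.4 194.2] offset cm [ 0.03 -0.06 10.22] rot [-0.  0. -0.]
```

Emit:
step_arm(
  plan=[
    {"offset": [0.15, -0.25, 4], "rot": [0, 0, -0.5], "gripper": 5},
    {"offset": [0.15, -0.25, 8], "rot": [0, 0, -0.5], "gripper": 5},
    {"offset": [0.15, -0.25, 10], "rot": [0, 0, -0.5], "gripper": 5},
    {"offset": [0.15, -0.25, 10.2], "rot": [0, 0, -0.5], "gripper": 5},
    {"offset": [0.15, -0.25, 10.2], "rot": [0, 0, -0.5], "gripper": 5},
    {"offset": [0.15, -0.25, 10.2], "rot": [0, 0, -0.5], "gripper": 2},
    {"offset": [0.15, -0.25, 10.2], "rot": [0, 0, -0.5], "gripper": 2},
    {"offset": [0.15, -0.25, 10.2], "rot": [0, 0, -0.5], "gripper": 2},
    {"offset": [0.15, -0.25, 10.2], "rot": [0, 0, -0.5], "gripper": 2},
    {"offset": [0.15, -0.25, 10.2], "rot": [0, 0, -0.5], "gripper": 2},
    {"offset": [0.15, -0.25, 10.2], "rot": [0, 0, -0.5], "gripper": 2},
  ],
)

```text
time_s: 25.7
eef_pos: [483.1, 302.0, 94.0]
ee_rot: [0.0, 0.91, 0.414, 0.002]
force: [-1.8, -1.7, 5.7]
grip_width: 0.268
grip_force: 48.7
```

Emit:
step_arm(
  plan=[
    {"offset": [0, 0, -4], "rot": [0, 0, 0], "gripper": 2},
    {"offset": [0, 0, -8], "rot": [0, 0, 0], "gripper": 2},
    {"offset": [0, 0, -11.5], "rot": [0, 0, 0], "gripper": 2},
    {"offset": [0, 0, -11.5], "rot": [0, 0, 0], "gripper": 2},
    {"offset": [0, 0, -11.5], "rot": [0, 0, 0], "gripper": 2},
  ],
)

```text
time_s: 26.2
eef_pos: [482.1, 301.8, 207.4]
ee_rot: [0.0, 0.911, 0.413, 0.0]
force: [-0.5, -1.0, -4.9]
grip_width: 0.27
grip_force: 49.7
```

```bash
python3 go.py 661.4 -16 207 -0.8
```

```text
at [482.1 301.8 207.4] offset cm [-12.13  34.41   0.04] rot [ 0.  -0.  49.6]
```

Emit:
step_arm(
  plan=[
    {"offset": [-12.1, 34.4, 0], "rot": [0, 0, 49.6], "gripper": 2},
    {"offset": [-12.1, 34.4, 0], "rot": [0, 0, 49.6], "gripper": 2},
    {"offset": [-12.1, 34.4, 0], "rot": [0, 0, 49.6], "gripper": 2},
    {"offset": [-12.1, 34.4, 0], "rot": [0, 0, 49.6], "gripper": 2},
    {"offset": [-12.1, 34.4, 0], "rot": [0, 0, 49.6], "gripper": 2},
    {"offset": [-12.1, 34.4, 0], "rot": [0, 0, 49.6], "gripper": 2},
    {"offset": [-12.1, 34.4, 0], "rot": [0, 0, 49.6], "gripper": 2},
    {"offset": [-12.1, 34.4, 0], "rot": [0, 0, 49.6], "gripper": 2},
    {"offset": [-12.1, 34.4, 0], "rot": [0, 0, 49.6], "gripper": 2},
    {"offset": [-12.1, 34.4, 0], "rot": [0, 0, 49.6], "gripper": 2},
    {"offset": [-12.1, 34.4, 0], "rot": [0, 0, 49.6], "gripper": 2},
    {"offset": [-12.1, 34.4, 0], "rot": [0, 0, 49.6], "gripper": 2},
  ],
)

```text
time_s: 27.4
eef_pos: [661.3, -14.3, 207.1]
ee_rot: [-0.0, 1.0, -0.006, -0.0]
force: [-0.6, -0.9, -3.8]
grip_width: 0.271
grip_force: 50.0
```

```bash
python3 go.py 661.4 -16 126 -0.8; python3 wr.py w15 125 145 135
python3 - <<'E'
import cv2; cv2.imwrite('pics/cmp2.png',cv2.hconcat([cv2.imread(f'pics/{n}.png')[180:360,180:380] for n in('w9','w12','w15')]))
E
```

```text
at [661.3 -14.3 207.1] offset cm [0.01 0.17 8.11] rot [-0.   0.   0.1]
[276. 262.] 5674 [661.4 -14.6  67.6  38.1  -2.4] 137.3
bench z 1.0 tcp [661.3 -14.3 207.1]
```

View pics/cmp2.png

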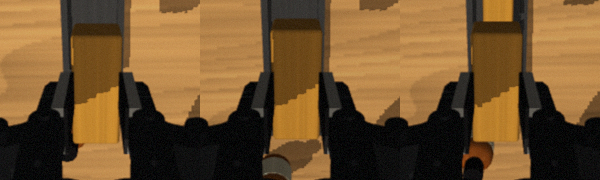

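In the third crop the held bar sits between the first two, so it is about centred on the TCP. I'll lower it onto the joint.

Emit:
step_arm(
  plan=[
    {"offset": [0, 0.17, 3], "rot": [0, 0, 0], "gripper": 2},
    {"offset": [0, 0.17, 6], "rot": [0, 0, 0], "gripper": 2},
    {"offset": [0, 0.17, 7.6], "rot": [0, 0, 0], "gripper": 2},
    {"offset": [0, 0.17, 7.9], "rot": [0, 0, 0], "gripper": 2},
    {"offset": [0, 0.17, 8.0], "rot": [0, 0, 0], "gripper": 2},
    {"offset": [0, 0.17, 8.0], "rot": [0, 0, 0], "gripper": 2},
    {"offset": [0, 0.17, 8.0], "rot": [0, 0, 0], "gripper": 2},
  ],
)

```text
time_s: 28.15
eef_pos: [662.2, -17.3, 128.6]
ee_rot: [0.0, 1.0, -0.006, 0.001]
force: [-0.3, -0.3, -3.1]
grip_width: 0.269
grip_force: 50.0
```

Emit:
step_arm(
  plan=[
    {"offset": [-0.08, -0.15, 0], "rot": [0, 0, 0], "gripper": 2},
    {"offset": [-0.08, -0.15, 0.1], "rot": [0, 0, 0], "gripper": 2},
    {"offset": [-0.08, -0.15, 0.2], "rot": [0, 0, 0], "gripper": 2},
    {"offset": [-0.08, -0.15, 0.3], "rot": [0, 0, 0], "gripper": 2},
    {"offset": [-0.08, -0.15, 0.3], "rot": [0, 0, 0], "gripper": 2},
    {"offset": [-0.08, -0.15, 0.3], "rot": [0, 0, 0], "gripper": 2},
  ],
)

```text
time_s: 28.75
eef_pos: [660.9, -15.8, 124.2]
ee_rot: [-0.0, 1.0, -0.007, -0.0]
force: [-0.5, 0.1, -3.0]
grip_width: 0.269
grip_force: 50.1
```

Emit:
step_arm(
  plan=[
    {"offset": [0.03, 0, 0.05], "rot": [0, 0, 0], "gripper": 2},
    {"offset": [0.03, 0, 0.1], "rot": [0, 0, 0], "gripper": 2},
    {"offset": [0.03, 0, 0.1], "rot": [0, 0, 0], "gripper": 2},
  ],
)

```text
time_s: 29.05
eef_pos: [661.1, -15.8, 124.1]
ee_rot: [0.0, 1.0, -0.006, -0.0]
force: [-5.1, 0.7, 4.7]
grip_width: 0.268
grip_force: 51.4
```

Contact at the expected height. I'll release and retreat.

Emit:
step_arm(
  plan=[
    {"offset": [0.03, 0, 0.05], "rot": [0, 0, 0], "gripper": 4.5},
    {"offset": [0.03, 0, 0.05], "rot": [0, 0, 0], "gripper": 4.5},
    {"offset": [0.03, 0, 0.05], "rot": [0, 0, 0], "gripper": 4.5},
    {"offset": [0, 0, -2], "rot": [0, 0, 0], "gripper": 5},
    {"offset": [0, 0, -5], "rot": [0, 0, 0], "gripper": 5},
    {"offset": [0, 0, -9], "rot": [0, 0, 0], "gripper": 5},
    {"offset": [-6, 0, -9], "rot": [0, 0, 0], "gripper": 5},
    {"offset": [-6, 0, -9], "rot": [0, 0, 0], "gripper": 5},
    {"offset": [-6, 0, -9], "rot": [0, 0, 0], "gripper": 5},
    {"offset": [-6, 0, -9], "rot": [0, 0, 0], "gripper": 5},
  ],
)

```text
time_s: 30.05
eef_pos: [602.0, -15.2, 213.7]
ee_rot: [0.0, 1.0, -0.007, 0.001]
force: [-0.1, 0.6, -0.4]
grip_width: 0.582
grip_force: 0.0
```

```bash
python3 wr.py w16 46 58 54
```

```text
[275. 138.] 2985 [660.3 -16.   62.9  25.8  -1. ] 54.3
bench z 0.9 tcp [602.  -15.2 213.7]
```

View pics/w16.png

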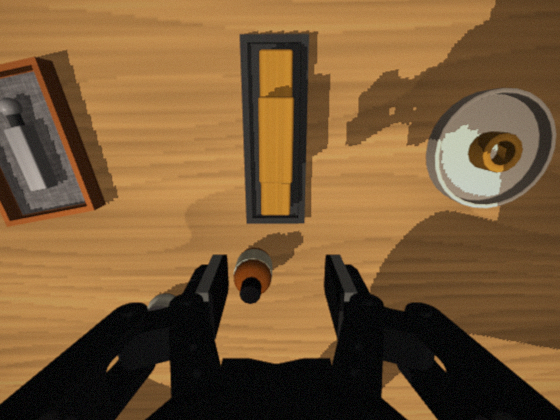

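The third bar lies at (275,138), level at 54 mm and centred over the joint to about 1 mm. The punch, collar, bottle and jar are all in place, so I'm handing in.

```bash
python3 -c "
from rig import *
print(finish_job())"
```

```text
the job is handed in; nothing more can be done
None
```

The bench is sorted and handed in at about 30 s: the punch lies flat in the wooden tray, the collar is flat in the dish, the third bar sits over the joint of the other two to about 1 mm, and the bottle and jar were not touched; no verdict came back.

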